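# Fit the sprung roller into the label dispenser

## Task

Fit the loose sprung roller into the label dispenser: lay it across the two sloped lead-ins, either way round, and let go so that it rests there, then press it down until it goes past the lead-ins and both its ends spring into their recesses. Leave the gift box, the coasters and the tape roll where they are.

Things in the scene. Friction and masses are not known exactly. Their poses are not given: they have to be found in the camera images.
- roller: loose idler roller, 0.15 kg: dark rubber barrel 36 mm in diameter, 104 mm long, between two orange square end caps (40 x 40 x 8 mm; 120 mm over both caps), 161 mm over its pins. It lies on the table on the flats of its caps. Origin: centre of its underside as it lies, 20 mm below its axis; y runs along the roller
- roller_mid (a point): the middle of the roller on its axis, 18 mm below the top of the barrel; same axes as the roller. On the axis a round-ended pin 12 mm in diameter sticks out of each cap: at -y a fixed steel pin, 19 mm long; at +y a sprung brass pin, 22 mm long when free
- plunger (a joint): how far the sprung brass pin is pressed in: 0 free, 0.017 m at its stop; spring 900 N/m. About 0.003 when the roller sits in both recesses, about 0.013 when squeezed between the throats
- stand: label dispenser, screwed down: grey base plate 8 mm thick, 200 mm wide (y), from 45 mm before to 195 mm behind the origin, which lies on the table under the fitted roller's middle. y: direction of the fitted roller; +x points to the white label roll (100 mm in diameter, axle 135 mm behind the origin, top 116 mm above the table). A cheek stands at each side (+y and -y)
- seat (a point): where the middle of the fitted roller comes to lie, 45 mm above the table; same axes as the stand. Laid across the lead-ins and let go, the roller rests with its axis roughly 20 to 25 mm above this point; pressed on its middle with roughly 4 to 12 N, it mostly goes in one end first (middle then about 10 mm above the seat), then the other
- slot_left (a point): mouth of the slot in the +y cheek, 80 mm above the table, 84 mm beside the seat. Both cheeks are alike: aluminium, 81 mm high, 52 mm deep in x, 132 mm apart inside. The slot, open to the top, takes a pin of the roller: a V funnel 40 mm wide (x) at the mouth, 16 mm wide from 57 mm above the table down to the recess
- slot_right (a point): the same point on the -y cheek. The blue floor of each slot is a lead-in sloped at 60 degrees: 174 mm from floor to floor at the mouths, narrowing to a throat of 148 mm from 57 to 53 mm above the table; just below is the black recess for the pin, 5 mm deep (158 mm from floor to floor); the slot ends there in a flat ledge, 39 mm above the table
- gift_box: white gift box, 81 x 120 x 42 mm, loose; origin: centre of its underside; leave it alone
- coasters: square stack of green felt coasters, 97 x 96 x 17 mm, loose; origin: centre of its underside; leave it alone
- tape_roll: beige tape roll lying flat, 96 mm in diameter, 45 mm high, loose; origin: centre of its underside; leave it alone
Things that resemble listed ones, but are neither listed nor needed, are in the scene too. Several things look just like the roller: the one meant starts farthest to the robot's left.

How it is judged (in metres and radians):
On the way:
1. the roller rests across the lead-ins of the dispenser, not yet down in both recesses, let go of (horizontal distance between roller_mid and seat below 0.025 m and z of roller_mid in the frame of seat between 0.006 and 0.04 m and angle between the y axis of roller and the y axis of stand, either way round below 0.25 rad and contact force between roller and stand above 0.3 N and contact force between roller and the fingers below 0.05 N and linear speed of roller below 0.03 m/s), for 0.3 s.
At the end, for the whole second after the job is handed in: The roller is at rest with its middle within 5 mm of the seat and its axis within 0.04 rad of the stand's y axis, the sprung pin pressed in 1 to 6 mm (both ends sprung into their recesses) (distance between roller_mid and seat below 0.005 m and angle between the y axis of roller and the y axis of stand, either way round below 0.04 rad and value of joint plunger between 0.001 and 0.006 m and linear speed of roller below 0.02 m/s); the robot touches nothing.
It fails at once if the gift box, the coasters or the tape roll is moved by more than 20 mm (distance of any of gift_box, coasters, tape_roll from where it was at the start of the episode above 0.02 m).
It also fails if it takes over 45 s, if anything falls off the work surface, if the arm or the gripper's body presses on something with over 40 N, if the wrist force passes 120 N, or if a joint passes its speed limit or range.

## Robot

A 7-joint arm with a two-finger parallel gripper is mounted at the origin on a cart in front of the work surface, level with it; the furniture and walls round the work are solid. World frame = base frame: x ahead of the robot, y to its left, z up, the work surface at z = 0. Lengths are in mm, angles in rad, forces in N, time in s.
With the tool pointing down it reaches from about 350 to 900 mm from the base axis. Payload 7.2 kg.
Tool frame: the origin (TCP) lies on the centre line of the jaws, within the pads' length; the fingertips stand 17 mm ahead of it and the grasp point (between the pads) lies 2 mm behind it; y points along the fingers, z is the direction in which the jaws open and shut, and the axes are right-handed (so a half turn about y gives the same grasp; the last joint's range is limited). The gripper opens to 85 mm and grips with 20 to 120 N. Pads are 22 mm wide; open, the fingers measure 114 mm over their backs; the gripper's body (76 mm by 85 mm) begins 54 mm behind the grasp point. The pads swing forward as they close: fully open they stand 13 mm farther back than shut.
Start: joints at [-1.307, 0.411, -0.013, 1.596, 0.006, 1.134, -0.082], TCP at [203.6, 590.91, 248.297] pointing down, gripper open.
Joint ranges: [-2.95, 2.95], [-0.29, 1.99], [-1.47, 1.44], [0.14, 2.54], [-1.03, 4.17], [0.13, 1.85], [-2.86, 2.86]. Speed limits (rad/s): [2.39, 2.39, 3.01, 3.01, 3.14, 3.14, 3.14].

## Interface

Orientations are given as a unit quaternion [w, x, y, z].
In Python, from rig import ctrl gives the robot as it stands.
- The arm moves only by the tool move_arm, never from a script. Its argument "rows" is one flat list of numbers, 6 for each row, row after row: the shift along the tool's x, y, z in units of 40 mm (1.0 is 40 mm), then the turn, a rotation vector about the tool's x, y, z in units of 5 degrees (1.0 is 5 degrees). In form: [tx, ty, tz, ax, ay, az, tx, ty, tz, ax, ay, az, ...]. A call has 1 to 5 rows; each row shifts and turns the pose as measured when the row begins, along the tool's axes as they then stand; what a row does not reach is not made up. A row lasts 1/8 s, in which the tool goes at most 62.5 mm and 10.7 degrees, less where a joint would pass 70% of its speed; a pose out of reach is approached as far as the arm can. A call is refused whole if a number of a shift passes 1 or a number of a turn 1, either way. A call with a gripper value outside its range is refused whole. "grip" is the opening, from 0 (shut) to 1 (fully open), set as the call begins (left out, the last holds). The fingers move at their own pace and stop on an object; "grip_force" is the grip in N (left out, the last holds). Time passes only in rows, so rows that do not move let the fingers close. It gives the time, the measured TCP pose, the force and the opening at its end, in the units of the state.
- ctrl.sense(): the state, without advancing time (a new reading comes with each control period).
- ctrl.camera(name): name is "side" or "top"; returns a dict with "color" (480x640x3 uint8, red, green, blue), "mtx" (3x3 intrinsics, pixels), "dist_coeffs" ([k1, k2, p1, p2, k3] as OpenCV has them; the pictures are not rectified), "origin" and "attitude" of the camera in the world. Camera axes: x right, y up, looking along -z (the intrinsics and any distortion apply to the point x, -y, -z); pixel columns grow to the right and rows downward; lengths in mm; the calibration is good to about 2 mm. A picture is of the moment at which its call begins. There is no depth.
- ctrl.hand_in(): hands the job in, once; it reports no verdict.
The state is a dict: "t": time; "qpos": joint angles; "qvel": joint speeds; "tau": joint torques, N m; "position": TCP position; "tcp_rot": TCP orientation; "force": force on the tool from outside, world axes, zero at the start; "wrist_torque": the same for the moment, N m; "width": opening from 0.0 (shut) to 1.0 (fully open).
Only numpy, scipy, OpenCV 4.12 (cv2) and the standard library are available. Lean on these libraries where they do the work, as an engineer would, in place of code of your own. Each camera call takes 0.05 s, during which the arm holds its last target. There are 200 camera calls.

## Working session

There is one attempt and no reset: what is moved stays moved. The work goes in short steps, Python scripts to look and compute and a tool call to move; the robot and the scene stay as the last step left them, time stands still between calls to the robot, and variables do not carry over. Pictures are saved under pics/ and viewed, about 8 in all and at most 12, crops included, and the job is handed in when it is done.

Besides the shell and the picture viewer there is one more tool, called after "Emit:" by a JSON object that holds its "method" and its "body", one argument or row to a line. move_arm: Moves the arm, as the interface text tells. Its arguments: {"type":"object","properties":{"rows":{"type":"array","items":{"type":"number"}},"grip":{"type":"number"},"grip_force":{"type":"number"}},"required":["rows"]}

```bash
mkdir -p pics; cat > h.py <<'E'
from rig import ctrl
import numpy as np, cv2
from scipy.spatial.transform import Rotation as R
def rot(q): return R.from_quat(np.roll(q,-1)).as_matrix()
def snap(n,f):
    c=ctrl.camera(n); cv2.imwrite(f,c["color"][:,:,::-1]); 
    np.save(f'{n}.npy',c,allow_pickle=True); return c
def A(c):
    a=np.array(c["attitude"]); return a if a.shape==(3,3) else rot(a)
def ray(c,uv):
    p=cv2.undistortPoints(np.array([[uv]],float),np.array(c["mtx"]),np.array(c["dist_coeffs"]))[0,0]
    return np.array(c["origin"]),A(c)@np.array([p[0],-p[1],-1.])
def onz(c,uv,z):
    o,d=ray(c,uv); return o+d*(z-o[2])/d[2]
def proj(c,P):
    q=A(c).T@(np.array(P,float)-np.array(c["origin"])); q=q*[1,-1,-1]
    return cv2.projectPoints(q[None],np.zeros(3),np.zeros(3),np.array(c["mtx"]),np.array(c["dist_coeffs"]))[0][0,0]
def load(n): return np.load(f'{n}.npy',allow_pickle=True).item()
E
python3 - <<'E'
from h import *
for n in("top","side"):
    c=snap(n,f'pics/{n}0.png'); print(n,c["mtx"],c["dist_coeffs"],c["origin"],c["attitude"])
s=ctrl.sense(); print(s); print(rot(s["tcp_rot"]))
E
```

```text
top [[516.91110776   0.         321.21005341]
 [  0.         516.91110776 239.78635489]
 [  0.           0.           1.        ]] [-0.11691694  0.          0.          0.          0.        ] [ 165.29111425   -6.65849583 1544.05499155] [-0.69849782 -0.06668938  0.05897552  0.71005297]
side [[506.09602163   0.         321.70978654]
 [  0.         506.09602163 243.42528118]
 [  0.           0.           1.        ]] [0.01529051 0.         0.         0.         0.        ] [  94.19420906 1395.23234775  743.77792962] [-0.09467402 -0.06299726  0.53643995  0.83624181]
{'t': 0.1, 'qpos': array([-1.30718319,  0.41182456, -0.01272111,  1.59694341,  0.00561287,
        1.13430915, -0.08218111]), 'qvel': array([ 0.00141668, -0.00165463, -0.00177167, -0.00105463, -0.00215002,
       -0.00089362,  0.0005537 ]), 'tau': array([ 1.78147398e-03, -6.01830769e+01,  6.83626123e-01, -3.00089121e+01,
        1.40019099e-02,  6.46102242e-03,  3.93216442e-05]), 'position': array([203.49557566, 590.50364694, 247.54114214]), 'tcp_rot': array([-0.69689051,  0.69791081, -0.11680229,  0.11671049]), 'force': array([ 0.63716783, -0.86481   ,  0.09995896]), 'wrist_torque': array([0.01670854, 0.06656947, 0.0233165 ]), 'width': 1.0034476551909441}
[[ 9.45471774e-01 -3.66294705e-04  3.25703837e-01]
 [-3.25704024e-01 -1.40167501e-03  9.45470742e-01]
 [ 1.10210003e-04 -9.99998951e-01 -1.44454782e-03]]
```

View pics/top0.png

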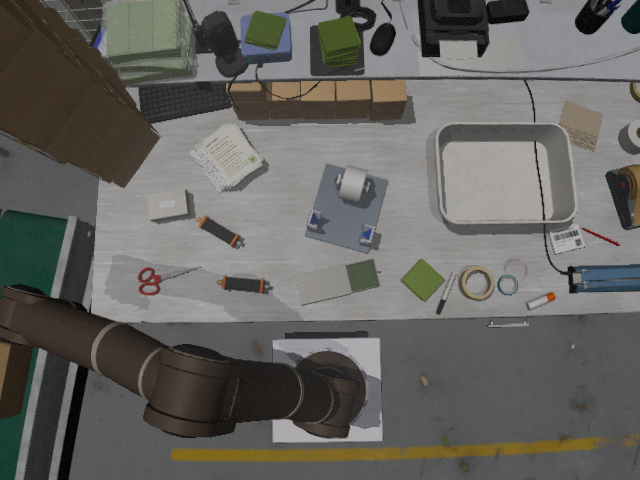

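View pics/side0.png

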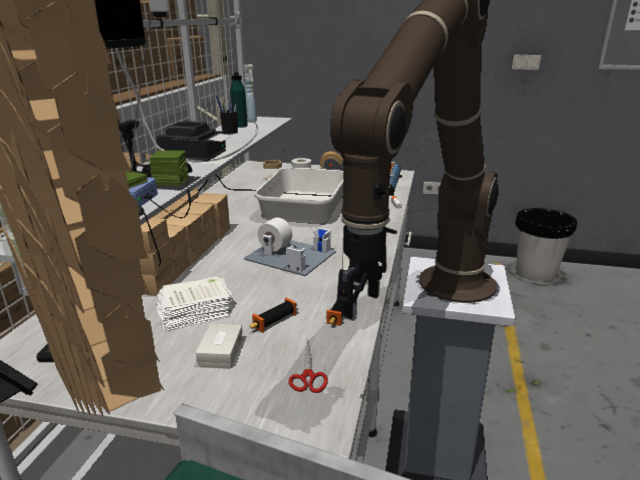

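The top view shows the roller meant at about (220,232), the decoy at (245,284), the gift box at (168,205) and the stand at (347,207), with its blue lead-ins at (315,220) and (367,235).

```bash
python3 - <<'E'
from h import *
c=load("top"); im=c["color"]; hsv=cv2.cvtColor(im,cv2.COLOR_RGB2HSV)
def blobs(m,amin=8):
    n,l,s,ce=cv2.connectedComponentsWithStats(m.astype(np.uint8)); return [(s[i,4],ce[i]) for i in range(1,n) if s[i,4]>=amin]
H,S,V=[hsv[...,i].astype(int) for i in range(3)]
print("orange");
for a,p in blobs((H<=14)&(H>=4)&(S>150)&(V>120)):
    if 190<p[0]<290 and 200<p[1]<300: print(a,p,onz(c,p,25))
print("blue")
for a,p in blobs((H>105)&(H<130)&(S>120)):
    if 290<p[0]<400 and 150<p[1]<260: print(a,p,onz(c,p,68))
m=((H>100)&(H<125)&(S>25)&(S<110)&(V>70)); m[:150]=0;m[260:]=0;m[:,:295]=0;m[:,400:]=0
cn=max(cv2.findContours(m.astype(np.uint8),0,2)[0],key=cv2.contourArea); r=cv2.minAreaRect(cn); b=cv2.boxPoints(r); print(r)
for q in b: print(q,onz(c,q,8))
bgr=im[:,:,::-1]
a=cv2.resize(bgr[190:255,185:250],(390,390),interpolation=2); d=cv2.resize(bgr[155:260,295:400],(400,400),interpolation=2)
cv2.imwrite('pics/crop.png',np.hstack([a,d[:390]]))
s=load("side")["color"][:,:,::-1]
E
```

```text
orange
18 [202.22222222 221.55555556] [501.14841483 367.93393827  25.        ]
23 [233.43478261 239.82608696] [443.1373984  271.40540398  25.        ]
18 [223.5 282. ] [316.58737994 299.44597285  25.        ]
22 [261.18181818 285.31818182] [305.24328778 187.08949635  25.        ]
blue
11 [312.         217.45454545] [497.7491949   33.38696544  68.        ]
45 [366.44444444 233.86666667] [ 446.08058185 -124.29317165   68.        ]
((346.2552185058594, 208.0386962890625), (64.82142639160156, 74.95169830322266), 15.461216926574707)
[305.0269 235.5181] [455.67653515  56.79157621   8.        ]
[325.00797 163.27881] [683.21292822  -7.47736386   8.        ]
[387.48355 180.5593 ] [ 623.96851035 -199.50744382    8.        ]
[367.50247 252.79858] [ 399.53031257 -130.48141808    8.        ]
```

View pics/crop.png

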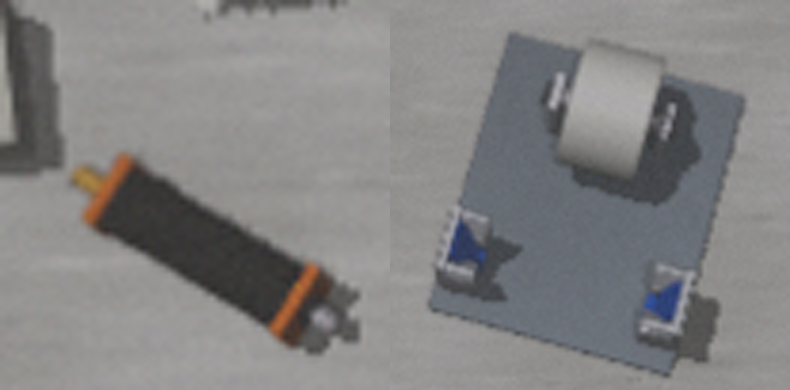

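The crops show the brass pin at the roller's upper-left end. The stand's plate corners and blue funnels are clear, so the stand yaw is about -0.29 rad. Next I plan the approach.

```bash
cat > plan.py <<'E'
# usage: plan.py x y z yawdeg(of tool z) [step_mm=38]: prints rows in tool axes/units towards target
import sys; from h import *
x,y,z,yaw=map(float,sys.argv[1:5]); st=float(sys.argv[5]) if len(sys.argv)>5 else 38
s=ctrl.sense(); p=np.array(s["position"]); Rm=rot(s["tcp_rot"])
a=np.radians(yaw); tz=np.array([np.cos(a),np.sin(a),0]); ty=np.array([0,0,-1.]); T=np.c_[np.cross(ty,tz),ty,tz]
print("t",round(s["t"],2),"pos",p.round(1),"yaw",np.degrees(np.arctan2(Rm[1,2],Rm[0,2])).round(2),"F",np.round(s["force"],1),"w",round(s["width"],3))
for i in range(5):
    d=np.array([x,y,z])-p; n=np.linalg.norm(d); d=d if n<st else d*st/n
    rv=R.from_matrix(Rm.T@T).as_rotvec(degrees=True); rv=rv/max(1,np.abs(rv).max()/5)
    row=np.r_[(Rm.T@d/40).round(2),(rv/5).round(2)]
    print(*row,sep=', ',end=',\n'); p=p+Rm@row[:3]*40; Rm=Rm@R.from_rotvec(row[3:]*5,degrees=True).as_matrix()
    if np.linalg.norm(np.array([x,y,z])-p)<.5 and np.abs(rv).max()<.3: break
print("end",p.round(1))
E
python3 plan.py 470 317 200 -31 30
```

```text
t 0.1 pos [203.5 590.5 247.5] yaw 70.99 F [ 0.6 -0.9  0.1] w 1.003
0.66, 0.09, -0.33, 0.0, 1.0, 0.0,
0.69, 0.09, -0.28, 0.0, 1.0, 0.0,
0.71, 0.09, -0.21, 0.0, 1.0, 0.0,
0.73, 0.09, -0.15, 0.0, 1.0, 0.0,
0.74, 0.09, -0.09, 0.0, 1.0, 0.0,
end [307.2 484.1 229.7]
```

Emit:
{"method": "move_arm", "body": {
  "rows": [0.66,0.09,-0.33,0,1,0,0.69,0.09,-0.28,0,1,0,0.71,0.09,-0.21,0,1,0,0.73,0.09,-0.15,0,1,0,0.74,0.09,-0.09,0,1,0],
  "grip": 1
}}

```text
t: 0.72
position: [309.6, 478.8, 227.5]
tcp_rot: [-0.652, 0.654, -0.271, 0.271]
force: [0.9, 0.5, 0.6]
width: 0.999
```

```bash
python3 plan.py 470 317 180 -31 20
```

```text
t 0.72 pos [309.6 478.8 227.5] yaw 44.9 F [0.9 0.5 0.6] w 0.999
0.49, 0.1, -0.0, 0.0, 1.0, 0.0,
0.49, 0.1, 0.04, 0.0, 1.0, 0.0,
0.48, 0.1, 0.08, 0.0, 1.0, 0.0,
0.47, 0.1, 0.13, 0.0, 1.0, 0.0,
0.46, 0.1, 0.17, 0.0, 1.0, 0.0,
end [378.6 409.4 207.5]
```

Tracking is good.

Emit:
{"method": "move_arm", "body": {
  "rows": [0.49,0.1,0,0,1,0,0.49,0.1,0.04,0,1,0,0.48,0.1,0.08,0,1,0,0.47,0.1,0.13,0,1,0,0.46,0.1,0.17,0,1,0]
}}

```text
t: 1.35
position: [385.4, 399.4, 207.1]
tcp_rot: [-0.571, 0.572, -0.416, 0.417]
force: [0.1, -0.1, -0.2]
width: 0.997
```

```bash
python3 plan.py 470 317 160 -31 20
```

```text
t 1.35 pos [385.4 399.4 207.1] yaw 17.85 F [ 0.1 -0.1 -0.2] w 0.997
0.41, 0.19, 0.22, 0.0, 1.0, 0.0,
0.39, 0.18, 0.25, 0.0, 1.0, 0.0,
0.37, 0.19, 0.29, 0.0, 1.0, 0.0,
0.34, 0.19, 0.32, 0.0, 1.0, 0.0,
0.31, 0.18, 0.34, 0.0, 1.0, 0.0,
end [452.1 334.5 169.9]
```

Emit:
{"method": "move_arm", "body": {
  "rows": [0.41,0.19,0.22,0,1,0,0.39,0.18,0.25,0,1,0,0.37,0.19,0.29,0,1,0,0.34,0.19,0.32,0,1,0,0.31,0.18,0.34,0,1,0]
}}

```text
t: 1.98
position: [457.1, 325.2, 169.3]
tcp_rot: [-0.459, 0.459, -0.538, 0.538]
force: [-0.2, 0.1, -0.4]
width: 1.0
```

```bash
python3 plan.py 470 317 120 -31 20
```

```text
t 1.98 pos [457.1 325.2 169.3] yaw -9.09 F [-0.2  0.1 -0.4] w 1.0
0.06, 0.48, 0.13, -0.0, 1.0, 0.0,
0.05, 0.48, 0.14, -0.0, 1.0, 0.0,
0.01, 0.27, 0.09, -0.01, 1.0, 0.0,
0.0, 0.0, -0.0, -0.0, 1.0, 0.0,
0.0, 0.0, -0.0, -0.0, 0.38, 0.0,
end [470.2 317.1 120.2]
```

Emit:
{"method": "move_arm", "body": {
  "rows": [0.06,0.48,0.13,0,1,0,0.05,0.48,0.14,0,1,0,0.01,0.27,0.09,0,1,0,0,0,0,0,1,0,0,0,0,0,0.38,0]
}}

```text
t: 2.6
position: [474.8, 308.3, 118.5]
tcp_rot: [-0.338, 0.337, -0.62, 0.622]
force: [-0.4, -0.4, -0.8]
width: 1.001
```

```bash
python3 - <<'E'
from h import *
a=snap("side","pics/s1.png")["color"][:,:,::-1]; b=snap("top","pics/t1.png")["color"][:,:,::-1]
cv2.imwrite('pics/c1.png',np.hstack([cv2.resize(a[230:350,220:320],(400,480),interpolation=2),cv2.resize(b[180:270,175:250],(400,480),interpolation=2)]))
E
python3 plan.py 470 317 22 -31 30
```

```text
t 2.7 pos [474.7 308.7 118.7] yaw -32.82 F [-0.1  0.2  0.9] w 1.001
-0.03, 0.75, -0.07, -0.04, -0.36, -0.01,
-0.04, 0.75, -0.06, 0.0, -0.0, 0.0,
-0.04, 0.75, -0.07, 0.0, -0.0, 0.0,
-0.01, 0.17, -0.01, 0.0, -0.0, 0.0,
end [470.1 317.1  21.9]
```

View pics/c1.png

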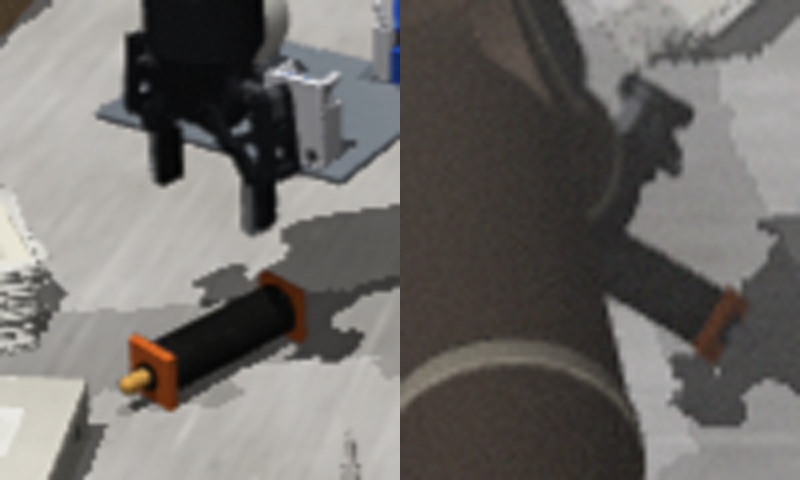

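The jaws straddle the roller. In the side view its near cap is at about (258,322) and its far cap at about (291,307). I cross-check the centre with these.

```bash
python3 - <<'E'
from h import *
c=load("side")
a,b=onz(c,(258,322.5),20),onz(c,(290.7,307),20); d=b-a; print(a,b,(a+b)/2,np.linalg.norm(d),np.degrees(np.arctan2(-d[1],-d[0])))
E
python3 plan.py 470 317 60 -31 30
```

```text
[503.18615983 366.19125177  20.        ] [442.40882779 275.90075435  20.        ] [472.79749381 321.04600306  20.        ] 108.84051641809832 56.05428101698193
t 2.7 pos [474.7 308.7 118.7] yaw -32.82 F [-0.1  0.2  0.9] w 1.001
-0.06, 0.74, -0.11, -0.04, -0.36, -0.01,
-0.05, 0.73, -0.1, 0.0, -0.0, 0.0,
end [470.  316.8  59.9]
```

Emit:
{"method": "move_arm", "body": {
  "rows": [-0.08,0.5,-0.09,-0.04,-0.36,0,-0.08,0.5,-0.08,0,0,0,-0.05,0.4,-0.07,0,0,0,0,0,0,0,0,0]
}}

```text
t: 3.2
position: [470.2, 321.8, 58.9]
tcp_rot: [0.35, -0.35, 0.615, -0.614]
force: [0.2, -0.1, 0.1]
width: 0.998
```

```bash
python3 plan.py 471 318.5 22 -31 15
```

```text
t 3.2 pos [470.2 321.8  58.9] yaw -30.59 F [ 0.2 -0.1  0.1] w 0.998
0.03, 0.37, 0.02, 0.02, 0.08, -0.01,
0.02, 0.37, 0.03, -0.0, 0.0, -0.0,
0.01, 0.18, 0.01, -0.0, 0.0, -0.0,
end [471.1 318.6  22.1]
```

Emit:
{"method": "move_arm", "body": {
  "rows": [0.03,0.35,0.02,0,0.08,0,0.02,0.35,0.03,0,0,0,0.01,0.16,0.01,0,0,0,0,0,0,0,0,0]
}}

```text
t: 3.7
position: [471.6, 318.1, 22.4]
tcp_rot: [0.348, -0.348, 0.616, -0.615]
force: [-1.0, 0.6, -0.6]
width: 1.0
```

Emit:
{"method": "move_arm", "body": {
  "rows": [0,0,0,0,0,0,0,0,0,0,0,0,0,0,0,0,0,0,0,0,0,0,0,0],
  "grip": 0,
  "grip_force": 50
}}

```text
t: 4.2
position: [472.3, 318.5, 23.7]
tcp_rot: [0.349, -0.347, 0.616, -0.615]
force: [-0.1, 0.2, -1.6]
width: 0.405
```

```bash
python3 plan.py 471 318.5 160 -31 30
```

```text
t 4.2 pos [472.3 318.5  23.7] yaw -31.01 F [-0.1  0.2 -1.6] w 0.405
0.0, -0.75, -0.01, 0.0, -0.0, -0.04,
0.0, -0.75, -0.01, 0.0, -0.0, 0.0,
0.01, -0.75, -0.0, 0.0, -0.0, 0.0,
0.0, -0.75, -0.01, 0.0, -0.0, 0.0,
0.01, -0.41, 0.0, 0.0, -0.0, 0.0,
end [470.9 318.4 160.1]
```

Emit:
{"method": "move_arm", "body": {
  "rows": [0,-0.5,0,0,0,0,0,-0.75,0,0,0,0,0,-0.75,0,0,0,0,0,-0.75,0,0,0,0,0,-0.5,0,0,0,0]
}}

```text
t: 4.82
position: [470.2, 317.1, 155.1]
tcp_rot: [0.347, -0.349, 0.616, -0.615]
force: [-0.6, -0.2, -1.3]
width: 0.401
```

```bash
python3 - <<'E'
from h import *
a=snap("side","pics/s2.png")["color"][:,:,::-1]
cv2.imwrite('pics/c2.png',cv2.resize(a[180:340,210:370],(560,560),interpolation=2))
E
python3 plan.py 469 -48 150 -16.6 38
```

```text
t 4.88 pos [471.2 317.7 157.3] yaw -31.01 F [0.7 0.2 0.5] w 0.406
0.82, 0.02, 0.48, 0.01, -1.0, -0.0,
0.86, 0.02, 0.41, 0.0, -1.0, -0.01,
0.89, 0.02, 0.34, 0.0, -0.88, -0.0,
0.91, 0.02, 0.27, 0.0, -0.0, -0.0,
0.91, 0.02, 0.27, 0.0, -0.0, -0.0,
end [470.2 127.5 153.2]
```

View pics/c2.png

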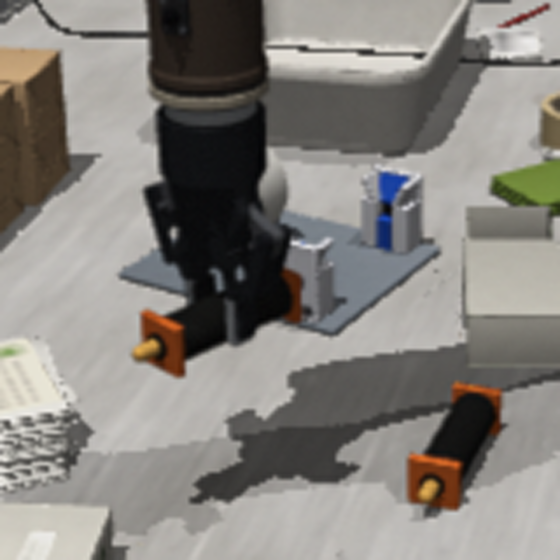

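The roller is held level. The near cap is at crop (163,342), the brass pin at (147,350), and the right cheek with its blue lead-in at (392,208). I measure the offset along the roller.

```bash
python3 - <<'E'
from h import *
c=load("side"); im=c["color"]; hsv=cv2.cvtColor(im,cv2.COLOR_RGB2HSV); H,S,V=[hsv[...,i].astype(int) for i in range(3)]
m=((H<=14)&(H>=3)&(S>150)&(V>90)).astype(np.uint8)
n,l,s,ce=cv2.connectedComponentsWithStats(m)
for i in range(1,n):
    if s[i,4]>15 and 240<ce[i][0]<310 and 250<ce[i][1]<300: print(s[i],ce[i],onz(c,ce[i],154))
# near cap outer face centre by minAreaRect-like hull of bigger blob
st=ctrl.sense(); print(st["position"])
for z in (154,): 
  p=onz(c,(210+147/3.5-1.2,180+350/3.5),z); print("brass tip area",p, np.linalg.norm(p[:2]-st["position"][:2]))
E
```

```text
[251 269  11  18 103] [256.96116505 276.47572816] [498.13727555 365.746051   154.        ]
[471.19262523 317.70341671 157.34084882]
brass tip area [506.60428274 385.99227562 154.        ] 76.92433775066687
```

Emit:
{"method": "move_arm", "body": {
  "rows": [0.82,0,0.48,0,-1,0,0.86,0,0.41,0,-1,0,0.89,0,0.34,0,-0.88,0,0.91,0,0.27,0,0,0,0.91,0,0.27,0,0,0]
}}

```text
t: 5.5
position: [470.1, 126.0, 155.0]
tcp_rot: [0.428, -0.427, 0.564, -0.563]
force: [0.5, -0.2, -1.5]
width: 0.407
```

```bash
python3 plan.py 469 -48 150 -16.6 30
```

```text
t 5.5 pos [470.1 126.  155. ] yaw -15.68 F [ 0.5 -0.2 -1.5] w 0.407
0.72, 0.02, 0.2, 0.01, 0.18, -0.03,
0.72, 0.02, 0.21, 0.0, 0.0, 0.0,
0.72, 0.02, 0.21, 0.0, 0.0, 0.0,
0.72, 0.02, 0.21, 0.0, 0.0, 0.0,
0.72, 0.02, 0.21, 0.0, 0.0, 0.0,
end [469.3 -23.8 150.9]
```

Emit:
{"method": "move_arm", "body": {
  "rows": [0.72,0,0.2,0,0.18,0,0.72,0,0.21,0,0,0,0.72,0,0.21,0,0,0,0.65,0,0.2,0,0,0,0.45,0,0.12,0,0,0]
}}

```text
t: 6.12
position: [467.0, -16.2, 152.3]
tcp_rot: [0.421, -0.422, 0.569, -0.566]
force: [0.0, 0.2, -1.7]
width: 0.406
```

```bash
python3 plan.py 469 -48 120 -16.6 20
```

```text
t 6.12 pos [467.  -16.2 152.3] yaw -16.77 F [ 0.   0.2 -1.7] w 0.406
0.33, 0.36, 0.12, 0.03, -0.03, -0.01,
0.33, 0.35, 0.12, 0.0, -0.0, -0.0,
0.09, 0.1, 0.04, 0.0, -0.0, -0.0,
end [469.1 -48.1 119.9]
```

Emit:
{"method": "move_arm", "body": {
  "rows": [0.33,0.33,0.12,0.03,0,0,0.33,0.33,0.12,0,0,0,0.05,0.08,0.03,0,0,0,0,0,0,0,0,0]
}}

```text
t: 6.62
position: [468.1, -48.5, 120.8]
tcp_rot: [0.421, -0.421, 0.569, -0.568]
force: [-0.6, 0.3, -1.4]
width: 0.404
```

```bash
python3 - <<'E'
from h import *
a=snap("side","pics/s3.png")["color"][:,:,::-1]; b=snap("top","pics/t3.png")["color"][:,:,::-1]
cv2.imwrite('pics/c3.png',np.hstack([cv2.resize(a[180:280,240:340],(400,400),interpolation=2),cv2.resize(b[155:255,295:395],(400,400),interpolation=2)]))
c=load("side"); 
s=ctrl.sense();print(s["position"])
print("cheek tops from side: project predicted cheek corners")
x=np.array([.958,-.286,0]);y=np.array([.286,.958,0]);o=np.array([469,-48,0])
for sy in(66,92):
  for sx in(-26,26): 
    print(sy,sx,[((proj(load(n),o+x*sx+y*sgn*sy+[0,0,81])-([240,180] if n=="side" else [295,155]))*4).round() for n in("side","top") for sgn in (1,-1)])
E
```

```text
[468.3585372  -48.22240666 121.1606965 ]
cheek tops from side: project predicted cheek corners
66 -26 [array([267., 268.]), array([350., 209.]), array([ 83., 293.]), array([260., 341.])]
66 26 [array([210., 254.]), array([295., 197.]), array([102., 225.]), array([278., 273.])]
92 -26 [array([249., 281.]), array([365., 198.]), array([ 48., 283.]), array([294., 351.])]
92 26 [array([192., 267.]), array([311., 187.]), array([ 68., 216.]), array([313., 282.])]
```

View pics/c3.png

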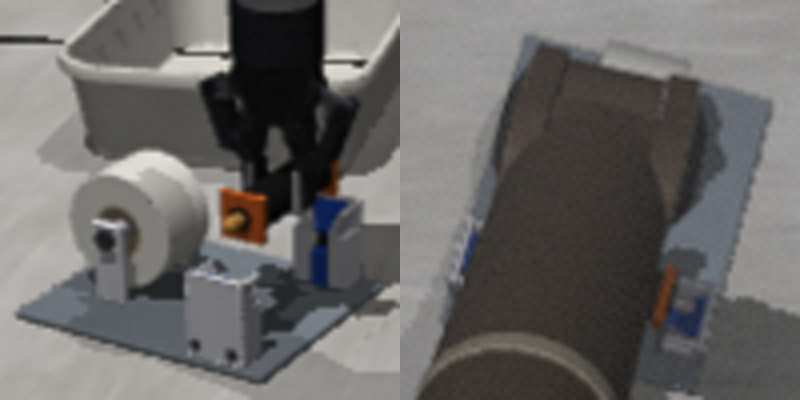

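The brass cap shows at side crop (243,215), the left cheek at (222,310), and the right cheek's top at top-crop (295,320), matching its predicted corners. I measure the held roller relative to the stand from both views.

```bash
python3 - <<'E'
from h import *
x=np.array([.958,-.286,0]);y=np.array([.286,.958,0]);o=np.array([469,-48,0])
def sf(P): P=P-o; return (P@x).round(1),(P@y).round(1),P[2].round(1)
for n in("side","top"):
    c=load(n); hsv=cv2.cvtColor(c["color"],cv2.COLOR_RGB2HSV); H,S,V=[hsv[...,i].astype(int) for i in range(3)]
    m=((H<=14)&(H>=3)&(S>150)&(V>70)).astype(np.uint8); u0,v0=(240,180) if n=="side" else (295,155)
    k,l,s,ce=cv2.connectedComponentsWithStats(m)
    for i in range(1,k):
        if s[i,4]>5 and u0<ce[i][0]<u0+100 and v0<ce[i][1]<v0+100: print(n,s[i],ce[i],[sf(onz(c,ce[i],z)) for z in (118,128,138)])
c=load("side"); T=np.array([468.4,-48.2,118.])
for d in (60,): print("pred near cap face centre",proj(c,T+y*d), "far", proj(c,T-y*60), "top far-cap", proj(load("top"),T-y*56+[0,0,20]))
print("pred brass tip",proj(c,T+y*82))
# brass
hsv=cv2.cvtColor(c["color"],cv2.COLOR_RGB2HSV); m=(hsv[...,0]>=15)&(hsv[...,0]<=28)&(hsv[...,1]>120); v,u=np.nonzero(m[220:245,290:310]); print("brass",u.min()+290 if len(u) else None,u.mean()+290,v.mean()+220,v.max()+220)
E
```

```text
side [296 227  11  14  79] [301.46835443 232.34177215] [(np.float64(2.6), np.float64(48.9), np.float64(118.0)), (np.float64(-9.8), np.float64(68.5), np.float64(128.0)), (np.float64(-22.2), np.float64(88.1), np.float64(138.0))]
top [359 222   4  13  24] [360.625 228.5  ] [(np.float64(0.1), np.float64(-58.8), np.float64(118.0)), (np.float64(-2.1), np.float64(-58.8), np.float64(128.0)), (np.float64(-4.2), np.float64(-58.7), np.float64(138.0))]
pred near cap face centre [300.49624032 233.72766971] far [319.7803157  221.00607368] top far-cap [360.15418733 227.02957819]
pred brass tip [296.70531394 236.22834497]
brass 296 298.4166666666667 234.95833333333334 237
```

```bash
python3 plan.py 469.5 -46 80 -16.6 15
```

```text
t 6.72 pos [468.4 -48.2 121.2] yaw -16.89 F [-1.1 -0.4 -1.1] w 0.406
-0.02, 0.37, 0.0, 0.01, -0.06, -0.01,
-0.02, 0.37, 0.01, -0.0, 0.0, -0.0,
-0.02, 0.29, 0.0, -0.0, 0.0, -0.0,
end [469.4 -46.   80. ]
```

Emit:
{"method": "move_arm", "body": {
  "rows": [-0.02,0.37,0,0,-0.06,0,-0.02,0.37,0,0,0,0,-0.02,0.25,0,0,0,0,0,0,0,0,0,0]
}}

```text
t: 7.22
position: [469.1, -44.2, 78.7]
tcp_rot: [0.424, -0.423, 0.567, -0.566]
force: [-0.8, -0.6, -0.8]
width: 0.403
```

Emit:
{"method": "move_arm", "body": {
  "rows": [0,0.08,0,0,0,0,0,0.04,0,0,0,0,0,0,0,0,0,0]
}}

```text
t: 7.6
position: [469.4, -45.3, 74.0]
tcp_rot: [0.423, -0.423, 0.567, -0.566]
force: [-0.2, -2.5, -0.2]
width: 0.402
```

Light contact on the left lead-in, so I shift slightly toward -y and continue down.

Emit:
{"method": "move_arm", "body": {
  "rows": [0.05,0.04,0,0,0,0,0,0.04,0,0,0,0,0,0,0,0,0,0]
}}

```text
t: 7.98
position: [469.3, -47.2, 71.1]
tcp_rot: [-0.424, 0.422, -0.567, 0.567]
force: [-0.8, -1.2, -0.2]
width: 0.408
```

```bash
python3 plan.py 469.4 -46.5 71 -16.6 15
```

```text
t 7.97 pos [469.3 -47.2  71.1] yaw -16.5 F [-0.8 -1.2 -0.2] w 0.408
-0.02, 0.0, -0.0, -0.02, 0.02, -0.02,
end [469.5 -46.4  71.1]
```

Emit:
{"method": "move_arm", "body": {
  "rows": [0,0.04,0,0,0,0,0,0.03,0,0,0,0,0,0,0,0,0,0]
}}

```text
t: 8.35
position: [470.3, -46.3, 68.8]
tcp_rot: [-0.425, 0.422, -0.566, 0.567]
force: [-1.0, -0.4, 1.4]
width: 0.402
```

Emit:
{"method": "move_arm", "body": {
  "rows": [0,0,0,0,0,0,0,0,0,0,0,0,0,0,0,0,0,0,0,0,0,0,0,0],
  "grip": 0.8
}}

```text
t: 8.85
position: [469.9, -46.4, 68.4]
tcp_rot: [-0.425, 0.422, -0.566, 0.566]
force: [0.2, 0.7, -0.0]
width: 0.799
```

```bash
python3 - <<'E'
from h import *
a=snap("side","pics/s4.png")["color"][:,:,::-1]; b=snap("top","pics/t4.png")["color"][:,:,::-1]
cv2.imwrite('pics/c4.png',np.hstack([cv2.resize(a[190:280,250:340],(400,400),interpolation=2),cv2.resize(b[155:255,295:395],(400,400),interpolation=2)]))
E
python3 plan.py 469 -47.5 150 -16.6 25
```

```text
t 8.95 pos [469.9 -46.4  68.4] yaw -16.46 F [-0.4 -0.5  0.2] w 0.804
0.01, -0.62, -0.0, -0.02, 0.03, -0.03,
0.01, -0.62, -0.0, -0.0, -0.0, -0.0,
0.01, -0.62, -0.01, -0.0, -0.0, -0.0,
0.0, -0.18, -0.0, -0.0, -0.0, -0.0,
end [469.1 -47.5 150. ]
```

View pics/c4.png

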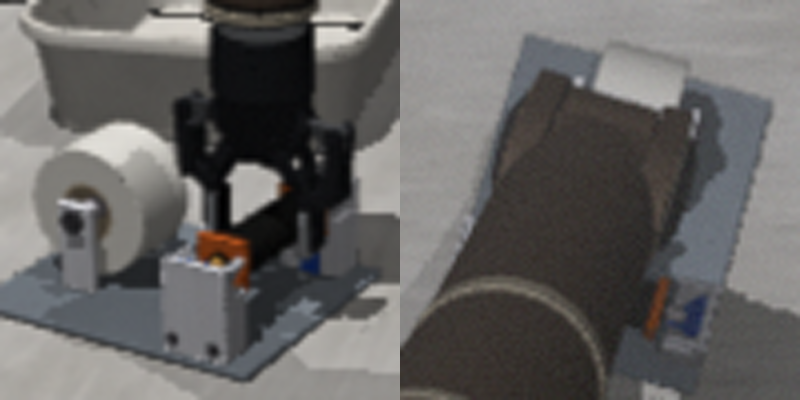

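The roller rests across both lead-ins (cap at side crop (225,245), right cap at top crop (657,305)), with the fingers clear. I lift, close and press.

Emit:
{"method": "move_arm", "body": {
  "rows": [0.01,-0.4,0,0,0,0,0.01,-0.5,0,0,0,0,0.01,-0.5,0,0,0,0,0,0,0,0,0,0]
}}

```text
t: 9.45
position: [469.6, -48.2, 128.7]
tcp_rot: [-0.424, 0.422, -0.566, 0.567]
force: [0.4, -0.1, -0.3]
width: 0.801
```

Emit:
{"method": "move_arm", "body": {
  "rows": [0,0,0,0,0,0,0,0,0,0,0,0,0,0,0,0,0,0,0,0,0,0,0,0],
  "grip": 0
}}

```text
t: 9.95
position: [468.7, -48.1, 127.7]
tcp_rot: [0.424, -0.422, 0.567, -0.566]
force: [0.8, -0.1, -0.8]
width: 0.005
```

```bash
python3 - <<'E'
from h import *
a=snap("side","pics/s5.png")["color"][:,:,::-1]
cv2.imwrite('pics/c5.png',cv2.resize(a[190:280,250:340],(540,540),interpolation=2))
E
python3 plan.py 469 -47.5 110 -16.6 10
```

```text
t 10.0 pos [468.7 -48.1 127.7] yaw -16.5 F [0.2 0.1 0.2] w 0.001
-0.01, 0.25, 0.0, -0.01, 0.02, -0.02,
-0.01, 0.19, 0.0, -0.0, -0.0, -0.0,
end [468.9 -47.3 110.1]
```

View pics/c5.png

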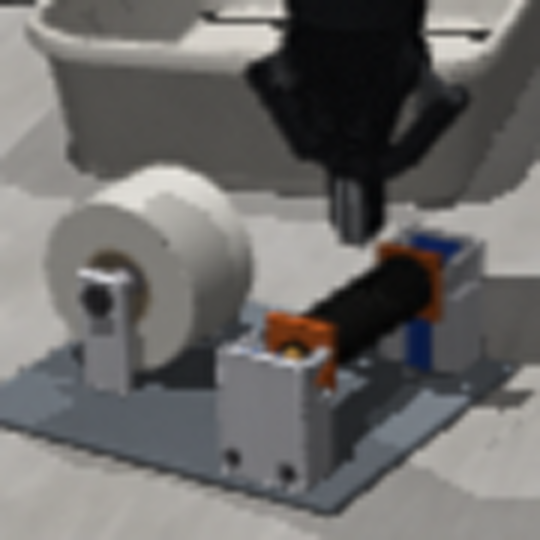

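The roller rests level across the lead-ins (caps at crop (300,340) and (412,280)), and the closed fingers are above its middle at (355,235).

Emit:
{"method": "move_arm", "body": {
  "rows": [0,0.25,0,0,0,0,0,0.2,0,0,0,0,0,0.06,0,0,0,0,0,0,0,0,0,0]
}}

```text
t: 10.5
position: [468.2, -48.1, 105.0]
tcp_rot: [0.423, -0.423, 0.567, -0.566]
force: [0.3, 0.9, 0.2]
width: 0.001
```

Emit:
{"method": "move_arm", "body": {
  "rows": [0,0.05,0,0,0,0,0,0.05,0,0,0,0,0,0.04,0,0,0,0]
}}

```text
t: 10.88
position: [468.9, -48.0, 99.7]
tcp_rot: [0.424, -0.422, 0.567, -0.566]
force: [-0.4, 1.7, 6.4]
width: -0.002
```

Emit:
{"method": "move_arm", "body": {
  "rows": [0,0.06,0,0,0,0,0,0.06,0,0,0,0,0,0.06,0,0,0,0]
}}

```text
t: 11.25
position: [472.7, -46.7, 94.8]
tcp_rot: [-0.427, 0.42, -0.566, 0.567]
force: [-0.1, 1.6, 10.4]
width: 0.001
```

Emit:
{"method": "move_arm", "body": {
  "rows": [0,0.06,0,0,0,0,0,0.06,0,0,0,0,0,0.06,0,0,0,0]
}}

```text
t: 11.62
position: [475.3, -45.2, 89.0]
tcp_rot: [-0.429, 0.418, -0.565, 0.567]
force: [1.3, 6.7, 6.8]
width: 0.003
```

The tool drifted about 6 mm in x, and one end is probably in. I lift and look.

Emit:
{"method": "move_arm", "body": {
  "rows": [0,-0.3,0,0,0,0,0,-0.3,0,0,0,0,0,0,0,0,0,0]
}}

```text
t: 12.0
position: [474.1, -46.2, 114.1]
tcp_rot: [-0.428, 0.419, -0.565, 0.567]
force: [-0.4, 1.3, 1.0]
width: -0.002
```

```bash
python3 - <<'E'
from h import *
a=snap("side","pics/s6.png")["color"][:,:,::-1]
cv2.imwrite('pics/c6.png',cv2.resize(a[190:280,250:340],(540,540),interpolation=2))
E
python3 plan.py 468.5 -48 98 -16.6 10
```

```text
t 12.05 pos [473.8 -46.1 113.7] yaw -16.42 F [-0.  -0.1 -0.4] w -0.001
0.05, 0.23, -0.07, -0.12, 0.04, -0.1,
0.04, 0.16, -0.05, 0.0, -0.0, 0.0,
end [468.3 -48.1  98.1]
```

View pics/c6.png

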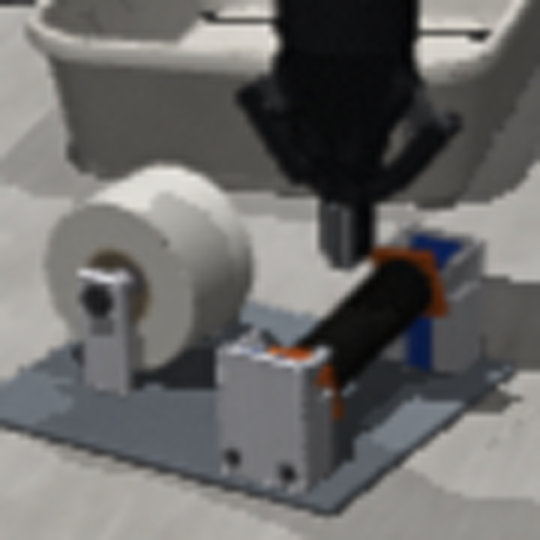

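The left (brass) end is down in its recess and the right end is still on the lead-in at (430,270). I re-centre about 12 mm toward the high end and press again.

```bash
python3 plan.py 465.5 -59.5 106 -16.6 10
```

```text
t 12.05 pos [473.8 -46.1 113.7] yaw -16.42 F [-0.  -0.1 -0.4] w -0.001
0.22, 0.11, -0.06, -0.12, 0.04, -0.1,
0.16, 0.08, -0.04, 0.0, -0.0, 0.0,
end [465.7 -59.5 106. ]
```

Emit:
{"method": "move_arm", "body": {
  "rows": [0.22,0.11,-0.06,-0.12,0,-0.1,0.16,0.08,-0.04,0,0,0,0,0,0,0,0,0]
}}

```text
t: 12.42
position: [464.3, -60.8, 104.9]
tcp_rot: [0.422, -0.424, 0.567, -0.566]
force: [-0.0, 0.1, -0.8]
width: 0.001
```

Emit:
{"method": "move_arm", "body": {
  "rows": [0,0.12,0,0,0,0,0,0.12,0,0,0,0,0,0.05,0,0,0,0]
}}

```text
t: 12.8
position: [464.3, -60.6, 92.3]
tcp_rot: [0.422, -0.424, 0.567, -0.566]
force: [0.7, 0.2, 1.5]
width: -0.001
```

Emit:
{"method": "move_arm", "body": {
  "rows": [0,0.06,0,0,0,0,0,0.06,0,0,0,0,0,0.06,0,0,0,0]
}}

```text
t: 13.18
position: [466.9, -59.2, 86.1]
tcp_rot: [-0.424, 0.423, -0.566, 0.566]
force: [-1.2, -1.8, 0.6]
width: 0.003
```

Emit:
{"method": "move_arm", "body": {
  "rows": [0,0.06,0,0,0,0,0,0.06,0,0,0,0,0,0.06,0,0,0,0]
}}

```text
t: 13.55
position: [467.8, -59.7, 79.3]
tcp_rot: [-0.425, 0.423, -0.566, 0.567]
force: [-1.9, -1.1, 34.0]
width: 0.0
```

Tip at 62 mm with 34 N means it has bottomed on the ledges. I retreat and check.

Emit:
{"method": "move_arm", "body": {
  "rows": [0,-0.3,0,0,0,0,0,-0.7,0,0,0,0,0,-0.9,0,0,0,0,-0.2,-1,-0.3,0,0,0,0,0,0,0,0,0]
}}

```text
t: 14.18
position: [457.3, -49.2, 198.5]
tcp_rot: [-0.424, 0.423, -0.566, 0.567]
force: [0.4, -0.7, -1.5]
width: 0.0
```

```bash
python3 - <<'E'
from h import *
ca=snap("side","pics/s7.png"); a=ca["color"][:,:,::-1]; b=snap("top","pics/t7.png")["color"][:,:,::-1]
cv2.imwrite('pics/c7.png',np.hstack([cv2.resize(a[190:280,250:340],(400,400),interpolation=2),cv2.resize(b[155:255,295:395],(400,400),interpolation=2)]))
y=np.array([.286,.958,0]);S=np.array([469,-48,45.])
hsv=cv2.cvtColor(ca["color"],cv2.COLOR_RGB2HSV); H,Sa,V=[hsv[...,i].astype(int) for i in range(3)]
for d in (-60,60): print("pred cap top crop px",((proj(ca,S+y*d+[0,0,20])-[250,190])*4.444).round())
print(ctrl.sense()["position"],ctrl.sense()["t"])
E
```

```text
pred cap top crop px [310. 203.]
pred cap top crop px [225. 263.]
[456.26478436 -49.49580718 196.17825981] 14.275
```

View pics/c7.png

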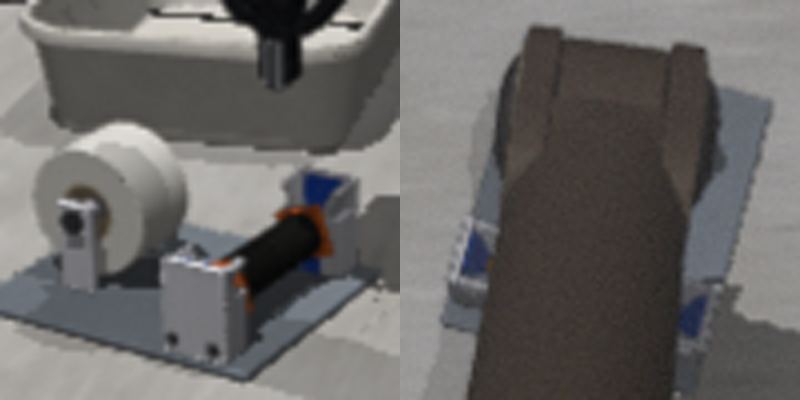

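Both cap tops match the positions predicted for a seated roller: left seen at about (222,262) against (225,263), right at about (305,207) against (310,203). The pins no longer show in the funnels. I hand in.

```bash
python3 -c "
from rig import ctrl
print(ctrl.sense()['qvel'].round(3)); print(ctrl.hand_in())"
```

```text
[ 0.011  0.029 -0.006  0.011 -0.008 -0.006  0.004]
the job is handed in; nothing more can be done
None
```

I fitted the roller into the dispenser and handed the job in at about 14 s; the hand-in reports no verdict.

- **Laying it down:** I picked up the left-most roller, laid it across the two lead-ins and let go. It rested there untouched for more than a second.
- **Pressing it in:** With the fingers shut, the first press (up to about 10 N) put the brass end in. The tool had slid about 7 mm sideways, so I re-centred it about 12 mm toward the high end and pressed again. The other end went in, and the roller bottomed with the fingertips at about 62 mm (63 mm expected) at 34 N.
- **Last checks:** In the last side picture, both cap tops were within about 1–2 px of where a seated roller should be, and the gripper was clear at about 196 mm height. The stand and roller positions rest on camera fits good to a few millimetres; the two views put the roller up to 4 mm apart at the grasp. I could not read how far the sprung pin is pressed in, and I took no final measurement of the gift box, coasters and tape roll. The arm did not go near them.

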